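# Press the cheese: slide the mould home and wind the screw press down

## Robot

A 7-joint arm with a two-finger parallel gripper is mounted at the origin on the work surface. World frame = base frame: x ahead of the robot, y to its left, z up, the work surface at z = 0. Lengths are in m, angles in rad, forces in N, time in s.
With the tool pointing down it reaches from about 0.4 to 0.9 m from the base axis. Payload 5.5 kg.
Tool frame: the origin (TCP) lies midway between the tips of the shut fingers; the grasp point (between the pads) lies 19 mm behind it (manip.grip_depth is the distance from the TCP to the grasp point, in m); z points along the fingers, y is the line along which they close (so a half turn about z gives the same grasp; the last joint's range is limited). The gripper opens to 92 mm and grips with 3 to 60 N. Pads are 19 mm wide; open, the fingers measure 130 mm over their backs; the gripper's body (75 mm by 190 mm) begins 47 mm behind the grasp point.
Start: joints at [0.263, 0.501, -0.427, 1.55, 0.221, 1.138, -0.21], TCP at [0.65, 0, 0.227] pointing down, gripper open.
Joint ranges: [-2.88, 2.88], [-0.31, 2.03], [-1.54, 1.56], [0.2, 2.42], [-1.41, 4.55], [0.19, 2.02], [-2.57, 2.57]. Speed limits (rad/s): [2.57, 2.57, 3.14, 3.14, 3.14, 3.14, 3.14].

## Interface

Orientations are given as a unit quaternion [x, y, z, w].
In Python, from bench import manip, effector, viewer gives the robot as it stands. Calls block until the motion is done:
- manip.move_pose(position, orientation): joint-space move of the TCP to a pose.
- manip.servo_line(position, ori=None, vel=0.15): straight line of the TCP; ori=None keeps the orientation; vel is the mean speed in m/s.
- manip.movej(angles): joint-space move.
- effector.open_jaws() and effector.close(f_grip=None): open the fingers fully, or close them until they stop; f_grip is the grip in N (None keeps the last).
- manip.sleep(seconds).
- manip.solve_ik(position, orientation): joint angles nearest the present ones, or None.
- viewer.get_image(name): name is "scene" or "side" or "wrist"; returns the picture (400x640x3 uint8, red, green, blue); there is no depth.
- viewer.get_calibration(name): a dict with "vfov" (degrees; the focal length in pixels is half the picture's height over the tangent of half this angle, whatever the lens; pixels are square), "cx", "cy" (the principal point, pixels), "dist_coeffs" ([k1, k2, p1, p2, k3] as OpenCV has them; the pictures are not rectified), "eye" and "attitude" of the camera in the world. Camera axes: x right, y down, z forward; pixel columns grow to the right and rows downward; lengths in m; the calibration is good to about 2 mm. A picture is of the moment at which its call begins: read the wrist's pose just before it. get_calibration takes no time and is no camera call; for the wrist camera it gives the pose at the moment of the call.
A pose or a line that the arm cannot do raises manip.PlanningError and nothing moves.
- manip.hand_in(): hands the job in; it is judged then, once.
Readings, each from a call of its own:
- manip.current_clock(): time.
- manip.current_q(): joint angles.
- manip.current_joint_velocities(): joint speeds.
- manip.current_tau(): joint torques, N m.
- manip.current_tool_pos(): TCP position.
- manip.current_tcp_rot(): TCP orientation.
- manip.current_force(): force on the tool from outside, world axes, zero at the start.
- manip.current_wrist_torque(): the same for the moment, N m.
- manip.current_finger_gap(): finger opening in m.
- manip.current_gripper_force(): force on a finger pad.
Only numpy, scipy, OpenCV 4.12 (cv2) and the standard library are available. Lean on these libraries where they do the work, as an engineer would, in place of code of your own. Each camera call takes 0.05 s, during which the arm holds its last target. There are 200 camera calls.

## Task

Slide the round cheese mould along the base of the screw press until it sits fully home against the rounded back of the rim, under the press plate. Then take the crank by its upright grip and wind it clockwise (seen from above) in one go, without letting go of the grip on the way, until you feel the plate bearing firmly on the wooden follower inside the mould; stop there without overtightening, let go, and leave the cheese under pressure. Leave the tubs, ramekins, brush and skewer where they are.

Things in the scene. Friction and masses are not known exactly. Their poses are not given: they have to be found in the camera images.
- press: White base of the press on the counter, 235 x 200 mm, top 20 mm up. Origin on the counter under the screw axis; x points to its closed back (77 mm behind the axis; the open front is 158 mm before it), z up. 12 mm steel posts 82 mm left and right of the axis carry a crossbar, 34 mm deep, 196 mm long, top 178 mm above the counter, its cap nuts to 190 mm.
- press_seat (a point): The mould's seat: point on the screw axis at the base's top face, 20 mm above the counter; axes as the press. A rim 11 mm high stands on the base: a rounded back (inner radius 52 mm about this point), its sides opening like a funnel to the front. The grip circles about this axis.
- mould_mid (a point): Centre of the round white mould, half-way up (35 mm above its foot). Foot 100 mm across, 14 mm high; wall 98 mm across, 3.5 mm thick; 70 mm high, open at the top; 0.6 to 1 kg filled. It stands on the base 60 to 90 mm in front of its seat and slides with 2 to 4 N, more along the rim. Pushed to the back, the funnel centres it and it stops dead within 3 mm of the seat.
- mould: The same mould with its filling; origin under the centre of its foot, z up. Inside it a wooden follower lies on the cheese, 10 to 24 mm below the mould's top edge (how deep is not given); the cheese gives by 1 mm per 40 N.
- crank (a joint): Turn of the crank, 0 to 1.8 rad at the start, growing clockwise seen from above (down): one turn lowers screw, plate and grip together by 20 mm. The thread is stiff and stays where left; turning it free takes 7.5 N along the circle. The plate meets the follower at 8 to 13 rad, each time elsewhere; then the effort grows by 6 N per rad. Firm is 2 to 6 N above free winding; 8 N above is too tight.
- grip_mid (a point): Middle of the crank's grip: a black upright cylinder, 24 mm across, 44 mm high, free to spin on its pin, its axis 60 mm from the screw axis. Its foot is 2 mm above the horizontal crank arm; nothing rises above the grip. About 256 mm above the counter when the crank reads 0.
- grip: The same grip; origin at the centre of its lower end, z up.
- screw: The screw with the round steel press plate at its foot, 80 mm across and 9 mm thick; it only rises and falls. Origin: centre of the plate's underside, 105 mm above the counter at crank 0 (the mould's top edge is at 90 mm). The plate goes into the mould, with 5 mm to spare all round when the mould is home.
- tub_a: Bystander: closed square plastic tub with flip top, 100 x 100 x 85 mm, in the wire basket on the left. Origin under its centre.
- tub_b: Bystander: another such tub in the basket. Origin under its centre.
- tub_c: Bystander: another such tub, on the counter to the right. Origin under its centre.
- ramekin_a: Bystander: white ceramic ramekin, 86 mm across, 44 mm high, in the basket. Origin under its centre.
- ramekin_b: Bystander: another such ramekin, on the counter to the right. Origin under its centre.
- brush: Bystander: silicone brush with grey handle, 190 mm long, 17 mm high, lying on the counter just left of the press. Origin near its middle, on the counter.
- skewer: Bystander: short steel skewer with a ring end, 200 mm long, 8 mm high, lying just right of the press. Origin near its middle, on the counter.

How it is judged:
By the outcome, as a careful person would: the job done as asked, in the order asked, and still so for the second after the job is handed in, with the robot touching nothing.
It also fails if it takes over 69 s, if anything falls off the work surface, if the arm or the gripper's body presses on something with over 40 N, if the wrist force passes 120 N, or if a joint passes its speed limit or range.

## Working session

There is one attempt and no reset: what is moved stays moved. The work goes in short steps, each a Python script; the robot and the scene stay as the last script left them, time stands still between calls to the robot, and variables do not carry over. Pictures are saved under pics/ and viewed, at most 10 in all, crops included, and the job is handed in when it is done.

```bash
ls; mkdir -p pics
python3 - <<'E'
from bench import manip, viewer
import cv2
for n in ("scene","side","wrist"):
    c=viewer.get_calibration(n); print(n,c)
    cv2.imwrite(f"pics/{n}0.png",viewer.get_image(n)[:,:,::-1])
print(manip.current_clock(), manip.current_tcp_rot(), manip.grip_depth)
E
```

```text
pics
scene {'vfov': 44.22126554796638, 'cx': 321.9010524271666, 'cy': 200.75693882085636, 'dist_coeffs': array([-0.0998689,  0.       ,  0.       ,  0.       ,  0.       ]), 'eye': array([1.31624323, 0.50018138, 1.12562724]), 'attitude': array([ 0.47104048,  0.80284552, -0.31823681, -0.17968101])}
side {'vfov': 49.94625285514929, 'cx': 317.34345563006855, 'cy': 202.30359275604167, 'dist_coeffs': array([-0.05712994,  0.        ,  0.        ,  0.        ,  0.        ]), 'eye': array([ 0.28153691, -0.86584216,  0.91841249]), 'attitude': array([ 0.89372882, -0.11905009,  0.06610161, -0.42744176])}
wrist {'vfov': 66.75385795296678, 'cx': 319.1484729442417, 'cy': 199.0588367100167, 'dist_coeffs': array([-0.010429,  0.      ,  0.      ,  0.      ,  0.      ]), 'eye': array([0.64939057, 0.08397373, 0.38366195]), 'attitude': array([ 9.87593869e-01, -3.96981857e-04, -9.11179759e-04,  1.57026630e-01])}
0.15 [ 7.07096953e-01  7.07116184e-01 -5.48777313e-04 -5.47947200e-04] 0.0188
```

View pics/scene0.png

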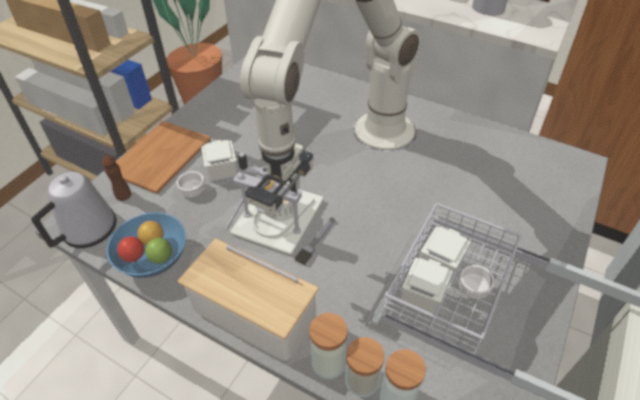

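View pics/side0.png

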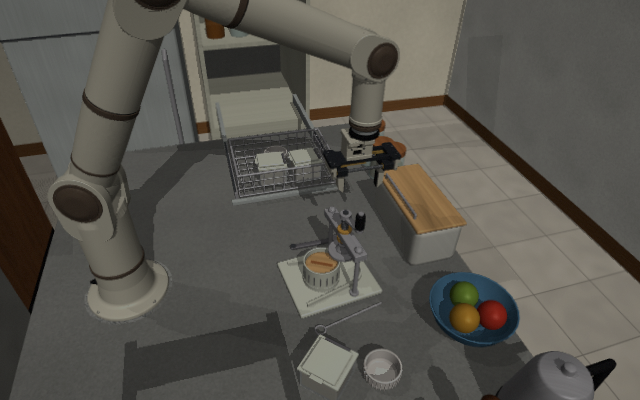

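The side view shows the press at about (330,280). The mould is on the robot side of the crossbar, and the black grip is at (361,220). The arm hides the press in the scene view.

```bash
cat > h.py <<'E'
import numpy as np, cv2
from scipy.spatial.transform import Rotation as R
from bench import manip, effector, viewer
def K(c):
    f=200/np.tan(np.radians(c['vfov'])/2); return np.array([[f,0,c['cx']],[0,f,c['cy']],[0,0,1.]])
def ray(c,uv):
    p=cv2.undistortPoints(np.array([[uv]],float),K(c),np.array(c['dist_coeffs']))[0,0]
    return np.array(c['eye']),R.from_quat(c['attitude']).apply([p[0],p[1],1.])
def plane(c,uv,z):
    e,d=ray(c,uv); return e+d*(z-e[2])/d[2]
def proj(c,P):
    q=R.from_quat(c['attitude']).inv(); t=q.apply(np.atleast_2d(P)-c['eye'])
    return cv2.projectPoints(t,np.zeros(3),np.zeros(3),K(c),np.array(c['dist_coeffs']))[0][:,0]
E
python3 - <<'E'
import cv2
a=cv2.imread('pics/side0.png')[195:325,265:395]
w=cv2.imread('pics/wrist0.png')
cv2.imwrite('pics/c1.png',cv2.resize(a,(598,598),interpolation=cv2.INTER_CUBIC))
E
```

```text
(no output)
```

View pics/c1.png

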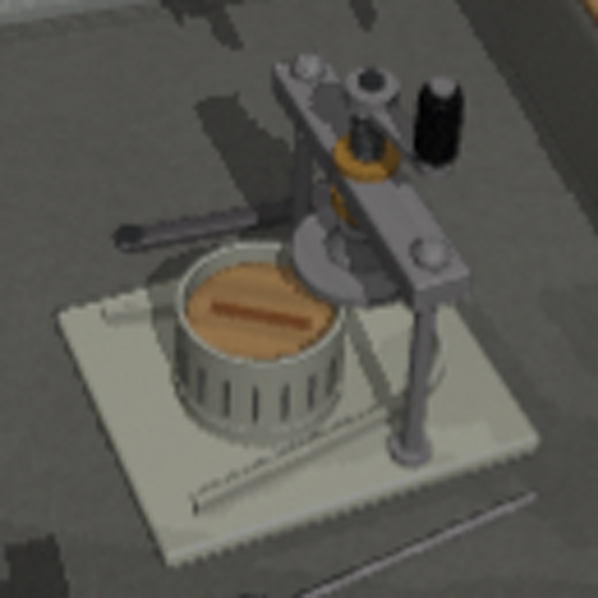

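View pics/wrist0.png

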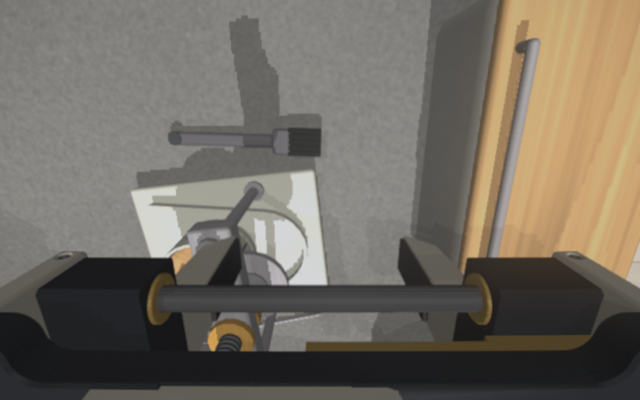

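The side crop shows cap nuts at crop (307,65) and (432,250), the grip at (438,125), and base front corners at (60,315) and (168,555). The mould rim circle is centred near (262,305). In the wrist view the press lies below left of the picture.

Run:
```python
from h import *
c=viewer.get_calibration('side')
P=lambda u,v,z: plane(c,(265+(u+.5)/4.6-.5,195+(v+.5)/4.6-.5),z)
n1,n2=P(307,62,.188),P(432,248,.188); ax=(n1+n2)/2; d=n1-n2
print('nuts',n1,n2,np.linalg.norm(d)); yaw=np.arctan2(-d[0],d[1]); print('axis',ax,'yaw',np.degrees(yaw))
f1,f2,b=P(60,315,.02),P(168,558,.02),P(538,440,.02)
print('base',f1,f2,b); e=f1-f2;print(np.degrees(np.arctan2(-e[0],e[1])),np.linalg.norm(e),np.linalg.norm(b-f2))
xh=(b-f2)[:2]/np.linalg.norm((b-f2)[:2]); print('yaw2',np.degrees(np.arctan2(xh[1],xh[0])))
print('axis from base',(f1+f2)[:2]/2+.158*xh)
for z in (.256,.253,.250):
    g=P(438,125,z); print('grip',z,g,np.linalg.norm((g-ax)[:2]),np.degrees(np.arctan2(*(g-ax)[1::-1]))) 
img=viewer.get_image('side'); hsv=cv2.cvtColor(img,cv2.COLOR_RGB2HSV)
# mould rim: extremes in crop
L,Rr,T,B=P(176,305,.09),P(346,310,.09),P(240,241,.09),P(272,367,.09)
print('mould',(L+Rr)/2,(T+B)/2,np.linalg.norm(L-Rr))
```

```text
nuts [ 0.56784407 -0.02568639  0.188     ] [ 0.58629489 -0.1882138   0.188     ] 0.16357136609590742
axis [ 0.57706948 -0.10695009  0.188     ] yaw 6.476735244692725
base [ 0.41378475 -0.02908683  0.02      ] [ 0.43447097 -0.22194939  0.02      ] [ 0.66252083 -0.19723625  0.02      ]
6.122074702637571 0.19396878050751204 0.22938500248009522
yaw2 6.18485386496203
axis from base [ 0.58120821 -0.10849574]
grip 0.256 [ 0.59099893 -0.16878822  0.256     ] 0.06338756578439733 -77.30561925941187
grip 0.253 [ 0.59240045 -0.16563133  0.253     ] 0.06065085774865191 -75.35826246566614
grip 0.25 [ 0.59380198 -0.16247445  0.25      ] 0.05799077517651223 -73.22959910028872
mould [ 0.51580131 -0.11771396  0.09      ] [ 0.51395861 -0.1126731   0.09      ] 0.09738375483663582
```

```bash
cat >> h.py <<'E'
AX=np.array([.578,-.107]); YAW=np.radians(6.3)
XH=np.array([np.cos(YAW),np.sin(YAW)]); YH=np.array([-XH[1],XH[0]])
def W(x,y,z): return np.r_[AX+x*XH+y*YH,z]          # press -> world
def tilt_ori(deg,s=1):                               # closing line along press y, fingers leaning forward
    a=np.radians(deg); z=np.r_[XH*np.sin(a),-np.cos(a)]; y=s*np.r_[YH,0]
    return R.from_matrix(np.c_[np.cross(y,z),y,z]).as_quat()
E
python3 - <<'E'
from h import *
for t in (0,20,30,40):
  for s in (1,-1):
    print(t,s,[None if (q:=manip.solve_ik(W(x,-.006,z),tilt_ori(t,s))) is None else np.round(q,2) for x,z in ((-.145,.048),(-.057,.048),(-.145,.2))])
E
```

```text
0 1 [array([ 0.8 ,  0.5 , -0.67,  2.15,  0.52,  0.65,  1.45]), array([ 0.7 ,  0.62, -0.67,  1.96,  0.55,  0.75,  1.39]), array([ 0.92,  0.22, -0.77,  2.04,  0.19,  0.95,  1.73])]
0 -1 [array([ 0.32,  0.41, -0.11,  2.17,  0.08,  0.57, -1.3 ]), array([ 0.25,  0.52, -0.09,  1.97,  0.07,  0.65, -1.35]), array([ 0.37,  0.16, -0.15,  2.06,  0.03,  0.93, -1.26])]
20 1 [array([ 1.3 ,  0.6 , -1.09,  2.4 ,  1.32,  0.37,  0.82]), array([ 0.78,  0.49, -0.6 ,  2.24,  0.72,  0.21,  1.28]), array([ 0.9 , -0.01, -0.54,  2.3 , -0.31,  0.56,  2.28])]
20 -1 [array([ 1.14,  0.48, -0.88,  2.4 ,  1.13,  0.22, -2.17]), array([ 0.25,  0.42,  0.01,  2.25, -0.73,  0.19, -0.5 ]), array([ 0.62, -0.02, -0.26,  2.31, -0.3 ,  0.56, -0.87])]
30 1 [None, array([ 1.37,  0.97, -1.3 ,  2.34,  1.82,  0.65,  0.5 ]), None]
30 -1 [None, array([0.3 , 0.43, 0.02, 2.37, 4.13, 0.26, 0.97]), None]
40 1 [None, None, None]
40 -1 [None, None, None]
```

Run:
```python
from h import *
o=tilt_ori(10,1)
manip.servo_line([.6,.0,.34],vel=.3)
effector.close(20)
manip.move_pose(W(-.15,0,.2),o)
manip.servo_line(W(-.15,0,.05),vel=.2)
print(manip.current_clock(), manip.current_tool_pos(), manip.current_force(),manip.current_finger_gap(),np.round(manip.current_q(),2))
for n in ('scene','side'): cv2.imwrite(f'pics/{n}1.png',viewer.get_image(n)[:,:,::-1])
a=cv2.imread('pics/scene1.png')[150:270,200:350]; b=cv2.imread('pics/side1.png')[190:325,245:395]
f=lambda i:cv2.resize(i,(400,int(400*i.shape[0]/i.shape[1])),interpolation=cv2.INTER_CUBIC)[:320]
cv2.imwrite('pics/c2.png',np.hstack([f(a),f(b)]) if f(a).shape==f(b).shape else np.hstack([cv2.resize(f(a),(400,320)),cv2.resize(f(b),(400,320))]))
```

```text
4.9583 [ 0.42975318 -0.12337311  0.05059445] [-0.87276161 -0.24076295  0.35056415] 0.0005050653195341796 [ 0.65  0.37 -0.42  2.3   0.25  0.35  1.72]
```

View pics/c2.png

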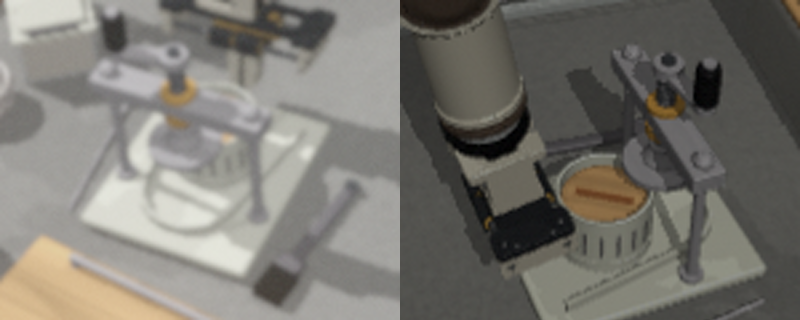

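The gripper sits in front of the mould with the fingers behind its wall. In the scene crop the cap nuts are at (110,72) and (257,118), and the grip is at (113,32).

Run:
```python
from h import *
c=viewer.get_calibration('scene')
P=lambda u,v,z: plane(c,(200+(u+.5)/2.667-.5,150+(v+.5)/2.667-.5),z)
a,b=P(110,70,.188),P(257,116,.188); print('axis',(a+b)/2,np.linalg.norm(a-b),'grip',P(113,32,.253))
f0=manip.current_force()
manip.servo_line(W(-.075,0,.05),vel=.08)
print(manip.current_force()-f0)
x=-.075
while x>-.115 and x<-.050:
    x+=.0015; manip.servo_line(W(x,0,.05),vel=.03)
    f=(manip.current_force()-f0)[:2]@XH; p=(manip.current_tool_pos()[:2]-AX)@XH
    print(round(x,4),round(p,4),round(f,1))
    if f<-14: break
manip.sleep(.2); print(manip.current_force()-f0,manip.current_clock())
cv2.imwrite('pics/side2.png',viewer.get_image('side')[:,:,::-1])
```

```text
axis [ 0.58129658 -0.09367879  0.188     ] 0.16786288521776593 grip [ 0.59502554 -0.15933122  0.253     ]
[-0.77747436 -0.43409775 -0.66397778]
-0.0735 -0.0738 -2.4
-0.072 -0.0724 -2.3
-0.0705 -0.0704 -3.0
-0.069 -0.0687 -2.7
-0.0675 -0.0672 -2.2
-0.066 -0.0657 -2.1
-0.0645 -0.0643 -3.1
-0.063 -0.0628 -1.4
-0.0615 -0.0613 -2.3
-0.06 -0.0598 -2.3
-0.0585 -0.0586 -3.2
-0.057 -0.0581 -6.0
-0.0555 -0.0578 -8.5
-0.054 -0.0576 -10.6
-0.0525 -0.0575 -13.7
-0.051 -0.0574 -16.2
[-15.23866167  -3.71287109   5.49814851] 10.35
```

The mould stopped dead about 1 mm from the predicted seat. Next I back off and look at the grip with the wrist camera.

```bash
cat >> h.py <<'E'
GO=R.from_matrix(np.c_[np.r_[YH,0],np.r_[XH,0],[0,0,-1]]).as_quat()   # closing line along press x
E
python3 - <<'E'
from h import *
o=tilt_ori(10,1)
manip.servo_line(W(-.15,0,.05),vel=.2)
manip.servo_line(W(-.15,0,.2),vel=.25)
p=np.array([.592,-.21,.36])
effector.open_jaws()
manip.move_pose(p,GO)
manip.sleep(.2)
c=viewer.get_calibration('wrist'); print(plane(c,(320,180),.25),manip.current_tool_pos(),manip.current_clock(),manip.current_force())
print(proj(c,[[.593,-.165,.253]]))
cv2.imwrite('pics/w1.png',viewer.get_image('wrist')[:,:,::-1]); np.save('w1.npy',c,allow_pickle=True)
cv2.imwrite('pics/side3.png',viewer.get_image('side')[:,:,::-1])
E
```

```text
[ 0.5903492  -0.19505657  0.25      ] [ 0.59162675 -0.20992699  0.35985024] 14.9417 [ 0.03796004  0.08178558 -0.01132035]
[[326.83242894 147.86364484]]
```

View pics/w1.png

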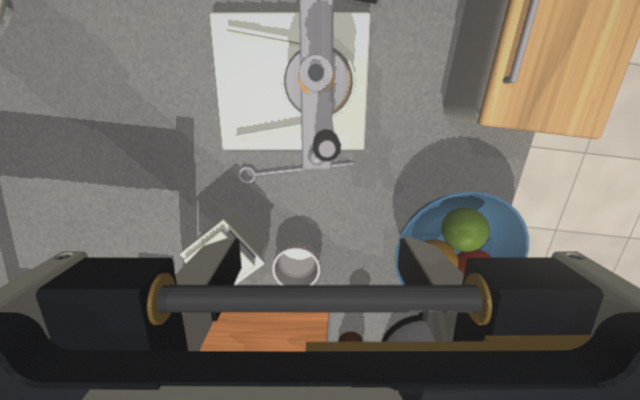

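The wrist view shows the grip top at about (326,149), matching the prediction, and the hub at (316,73). I triangulate the grip with the side view.

Run:
```python
from h import *
c=np.load('w1.npy',allow_pickle=True).item(); s=viewer.get_calibration('side')
im=cv2.imread('pics/side3.png'); 
print('hub',[plane(c,(316,73),z).round(4) for z in (.225,.24)])
# grip in side: dark blob near expected
g=im[205:240,350:375].max(2); m=(g<35).astype(np.uint8); n,l,st,ce=cv2.connectedComponentsWithStats(m)
k=1+np.argmax(st[1:,4]); print(st[k],ce[k]+[350,205])
# top disc centre in both views (wrist 326,149)
us=(265+442/4.6,195+86/4.6)
for uw,u in (((326,149),us),):
    e1,d1=ray(c,uw); e2,d2=ray(s,u)
    t=np.linalg.lstsq(np.c_[d1,-d2],e2-e1,rcond=None)[0]; print('top',e1+t[0]*d1,e2+t[1]*d2)
im=cv2.imread('pics/side3.png')[190:325,245:395]
cv2.imwrite('pics/c3.png',cv2.resize(im,(600,540),interpolation=cv2.INTER_CUBIC))
```

```text
hub [array([ 0.5767, -0.1037,  0.225 ]), array([ 0.577 , -0.1049,  0.24  ])]
[  5   9  10  17 139] [359.49640288 222.48920863]
top [ 0.59151894 -0.16266829  0.27564183] [ 0.59431342 -0.16367606  0.27590085]
```

View pics/c3.png

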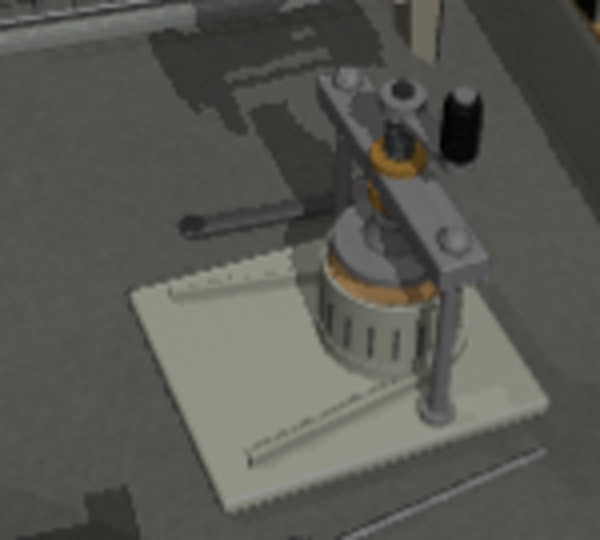

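The mould is home under the plate and the grip top is at z≈0.276. Next: grasp, then wind 6 rad freely to calibrate effort, since contact is at least 7 rad away.

```bash
cat > wind.py <<'E'
from h import *
from scipy.optimize import least_squares
DZ=.020/(2*np.pi)
def fit(P):
    return least_squares(lambda c:np.hypot(*(P-c).T)-.06,[.5775,-.1055]).x
def step(C,th,th0,z0,vel=.09):
    t=np.array([np.cos(th),np.sin(th)])
    manip.servo_line(np.r_[C+.06*t,z0-DZ*(th0-th)],vel=vel)
    F=np.mean([manip.current_force() for _ in range(5)],0); p=manip.current_tool_pos()
    d=p[:2]-C; a=np.arctan2(d[1],d[0]); a+=2*np.pi*round((th-a)/(2*np.pi))
    tang=np.array([np.sin(a),-np.cos(a)])      # clockwise
    return a,-F[:2]@tang,F[:2]@d/np.hypot(*d),F[2],p
E
python3 - <<'E'
from wind import *
C=np.array([.5775,-.1055]); g=np.array([.593,-.163])
manip.servo_line(np.r_[g,.30],ori=GO,vel=.2)
manip.servo_line(np.r_[g,.2400],vel=.1)
effector.close(45)
p=manip.current_tool_pos(); d=p[:2]-C; th0=np.arctan2(d[1],d[0]); z0=p[2]
print('grasp',p,manip.current_finger_gap(),manip.current_force(),np.hypot(*d),th0,manip.current_clock())
th=th0; L=[]
while th>th0-6:
    th-=.25; r=step(C,th,th0,z0); L.append([th,*r[:4],*r[4]])
    print(f"{th0-th:.2f} act {th0-r[0]:.3f} T {r[1]:.2f} R {r[2]:.2f} Z {r[3]:.2f} z {r[4][2]:.4f}")
    if r[1]>18 or abs(r[2])>25 or manip.current_finger_gap()<.02: print('ABORT');break
L=np.array(L); P=L[4:,5:7]; c=fit(P); print('fit',c,np.std(np.hypot(*(P-c).T)),np.mean(np.hypot(*(P-c).T)),manip.current_clock())
np.savez('st.npz',th=th,th0=th0,z0=z0,C=C,c=c,L=L)
E
```

```text
grasp [ 0.59254542 -0.16308907  0.23996569] 0.023402918805671708 [-2.19170041 -0.14885798  1.49384141] 0.05952197810732571 -1.315253296215499 17.4
0.25 act 0.233 T 3.50 R -1.50 Z -2.42 z 0.2394
0.50 act 0.493 T 3.59 R -1.58 Z -1.86 z 0.2385
0.75 act 0.747 T 3.11 R -1.67 Z -1.65 z 0.2377
1.00 act 0.997 T 2.85 R -2.14 Z -1.74 z 0.2369
1.25 act 1.245 T 2.36 R -1.28 Z -0.58 z 0.2361
1.50 act 1.493 T 2.09 R -0.96 Z 0.42 z 0.2352
1.75 act 1.743 T 2.52 R 0.86 Z 2.35 z 0.2344
2.00 act 1.998 T 3.20 R 2.10 Z 4.77 z 0.2336
2.25 act 2.252 T 3.33 R 3.36 Z 5.01 z 0.2327
2.50 act 2.507 T 2.96 R 3.08 Z 3.86 z 0.2319
2.75 act 2.756 T 2.45 R 2.38 Z 3.89 z 0.2311
3.00 act 3.005 T 1.62 R 2.18 Z 3.61 z 0.2303
3.25 act 3.253 T 2.61 R 3.73 Z 2.78 z 0.2296
3.50 act 3.503 T 2.99 R 2.45 Z 1.84 z 0.2287
3.75 act 3.753 T 1.55 R 1.12 Z 1.44 z 0.2280
4.00 act 4.004 T 2.16 R 0.87 Z 0.73 z 0.2272
4.25 act 4.254 T 1.42 R -0.87 Z -0.12 z 0.2264
4.50 act 4.503 T 1.68 R -2.02 Z 1.11 z 0.2255
4.75 act 4.748 T 2.33 R -3.66 Z 2.22 z 0.2248
5.00 act 4.992 T 2.20 R -4.37 Z 1.97 z 0.2240
5.25 act 5.232 T 3.13 R -5.28 Z 2.69 z 0.2232
5.50 act 5.475 T 2.79 R -2.81 Z 1.62 z 0.2225
5.75 act 5.725 T 3.73 R -3.40 Z -0.62 z 0.2217
6.00 act 5.980 T 2.87 R -3.99 Z 0.88 z 0.2210
fit [ 0.57692646 -0.105165  ] 3.064710561801889e-05 0.06004842857590551 25.0083
```

Run:
```python
from wind import *
s=np.load('st.npz'); th,th0,z0,C=float(s['th']),float(s['th0']),float(s['z0']),s['c']
C0=s['C']; L=list(s['L'])
for n,dt,v in ((5,.04,.02),(4,.1,.03),(2,.1,.06)):
    t0=manip.current_clock()
    for _ in range(n):
        th-=dt; r=step(C,th,th0,z0,v); L.append([th,*r[:4],*r[4]])
        print(f"{th0-th:.2f} act {th0-r[0]:.3f} T {r[1]:.2f} R {r[2]:.2f} Z {r[3]:.2f}")
    print(n*dt/(manip.current_clock()-t0),'rad/s')
a=np.array([manip.current_force() for _ in range(5)]); print(a.std(0)); manip.sleep(.02); print(manip.current_force()-a[0],manip.current_tau())
np.savez('st.npz',th=th,th0=th0,z0=z0,C=C,c=C,L=np.array(L))
```

```text
6.04 act 6.003 T 5.52 R -0.82 Z -3.88
6.08 act 6.040 T 5.42 R -1.85 Z -2.27
6.12 act 6.080 T 6.29 R -1.49 Z -2.91
6.16 act 6.119 T 6.16 R -2.04 Z -3.84
6.20 act 6.160 T 6.27 R -1.59 Z -3.65
0.1472320376914013 rad/s
6.30 act 6.264 T 5.22 R -2.06 Z -2.92
6.40 act 6.364 T 5.48 R -2.30 Z -4.40
6.50 act 6.462 T 5.70 R -2.70 Z -3.46
6.60 act 6.562 T 5.28 R -2.59 Z -4.28
0.28571428571428603 rad/s
6.70 act 6.665 T 4.48 R -3.93 Z -3.84
6.80 act 6.764 T 4.33 R -2.95 Z -4.52
0.4 rad/s
[0.00000000e+00 2.22044605e-16 0.00000000e+00]
[ 0.19269049 -0.23999305 -1.21200568] [ 1.97589196e+00 -5.10869229e+01 -3.51994380e+00 -2.60194677e+01
  6.61163572e-01  1.83506738e+00  9.13180062e-03]
```

```bash
cat > run.py <<'E'
from wind import *
s=np.load('st.npz'); th,th0,z0,C=float(s['th']),float(s['th0']),float(s['z0']),s['c']; L=list(s['L'])
hi=0; out=[]
def do(dt,v):
    global th
    th-=dt; r=step(C,th,th0,z0,v); L.append([th,*r[:4],*r[4]])
    out.append(f"{th0-th:.2f}/{th0-r[0]:.3f} T{r[1]:.2f} R{r[2]:.1f} Z{r[3]:.1f}"); return r[1]
while hi<2 and th0-th<13.2 and manip.current_clock()<55:
    T=do(.1,.06); hi=hi+1 if T>6.4 else 0
    if T>9: break
print('coarse end',len(out),manip.current_clock())
for _ in range(8):
    if do(.04,.02)>=8.8: break
print('\n'.join(out),manip.current_clock())
np.savez('st.npz',th=th,th0=th0,z0=z0,C=C,c=C,L=np.array(L))
E
python3 run.py
```

```text
coarse end 11 31.0333
6.90/6.863 T5.40 R-2.4 Z-5.2
7.00/6.961 T4.59 R-2.9 Z-5.1
7.10/7.058 T4.40 R-3.6 Z-4.7
7.20/7.156 T4.41 R-3.3 Z-4.7
7.30/7.253 T4.81 R-4.2 Z-5.3
7.40/7.350 T5.11 R-2.4 Z-5.3
7.50/7.444 T4.71 R-2.3 Z-5.8
7.60/7.536 T5.94 R-2.8 Z-5.5
7.70/7.629 T6.23 R-1.8 Z-4.1
7.80/7.720 T6.69 R-1.7 Z-3.8
7.90/7.812 T7.46 R-0.7 Z-3.0
7.94/7.838 T8.88 R-0.4 Z-3.6 31.3
```

Effort has been rising steadily since about 7.45 rad actual turn, so the plate is in contact. I continue with fine steps toward about 4 N above the slow free effort (~6.1 N).

```bash
cat > fin.py <<'E'
from wind import *
s=np.load('st.npz'); th,th0,z0,C=float(s['th']),float(s['th0']),float(s['z0']),s['c']; L=list(s['L'])
for _ in range(9):
    th-=.04; r=step(C,th,th0,z0,.02); L.append([th,*r[:4],*r[4]])
    print(f"{th0-th:.2f}/{th0-r[0]:.3f} T{r[1]:.2f} R{r[2]:.1f} Z{r[3]:.1f}")
    if r[1]>=10.0 or th0-r[0]>8.12: break
print(manip.current_clock())
np.savez('st.npz',th=th,th0=th0,z0=z0,C=C,c=C,L=np.array(L))
E
python3 fin.py
```

```text
7.98/7.873 T9.42 R-1.0 Z-2.3
8.02/7.909 T10.28 R-0.3 Z-2.1
31.8333
```

Run:
```python
from h import *
c=np.load('w1.npy',allow_pickle=True).item(); s=viewer.get_calibration('side')
e1,d1=ray(c,(316,73)); e2,d2=ray(s,(345.5,212.7))
t=np.linalg.lstsq(np.c_[d1,-d2],e2-e1,rcond=None)[0]; print('hub top',e1+t[0]*d1,e2+t[1]*d2)
w=viewer.get_image('wrist'); cv2.imwrite('pics/w2.png',w[:,:,::-1])
```

```text
hub top [ 0.57689512 -0.10448215  0.23456056] [ 0.57830704 -0.1050995   0.23448654]
```

View pics/w2.png

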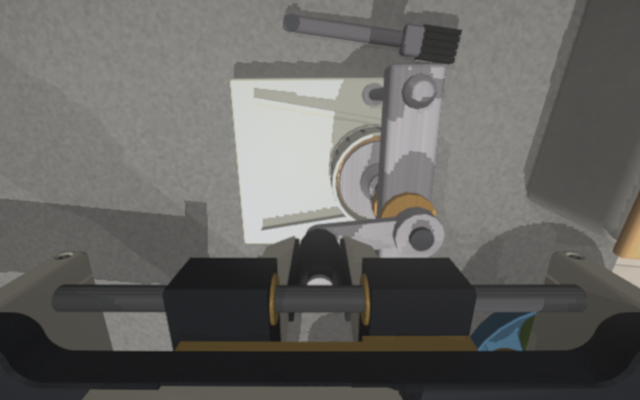

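The grip is held, the plate is in the mould, and the hub top is about 5 mm below the fingertips, so opening is clear. I unload sideways, release and lift.

Run:
```python
from wind import *
s=np.load('st.npz'); C=s['c']; th0=float(s['th0'])
p=manip.current_tool_pos(); manip.servo_line(p+[0,0,.001],vel=.03)
F=manip.current_force(); p=manip.current_tool_pos(); d=p[:2]-C; print(F, 'turn',th0-np.arctan2(d[1],d[0])+2*np.pi,p)
effector.open_jaws(); manip.sleep(.1); print(manip.current_force(),manip.current_finger_gap())
q=manip.current_tool_pos(); manip.servo_line(np.r_[q[:2],.31],vel=.15)
manip.move_pose([.50,-.02,.40],GO); manip.sleep(.2)
print(manip.current_force(),manip.current_clock())
g=np.r_[p[:2],p[2]+.0188-.005+.022]
for n in('side','scene'):
    im=viewer.get_image(n); cv2.imwrite(f'pics/{n}4.png',im[:,:,::-1]); print(n,'grip top expected',proj(viewer.get_calibration(n),[g]))
a=cv2.imread('pics/side4.png')[190:325,245:395]
cv2.imwrite('pics/c4.png',cv2.resize(a,(600,540),interpolation=cv2.INTER_CUBIC))
```

```text
[  4.49676947  -0.86860962 -11.17061394] turn 7.896994697342954 [ 0.51814004 -0.11785045  0.21521629]
[-0.67543667  0.44782922 -0.14076613] 0.09193270376448119
[ 0.66385201 -0.16104812  0.44749948] 35.1
side grip top expected [[323.79134321 214.80709145]]
scene grip top expected [[271.41218164 150.21171873]]
```

View pics/c4.png

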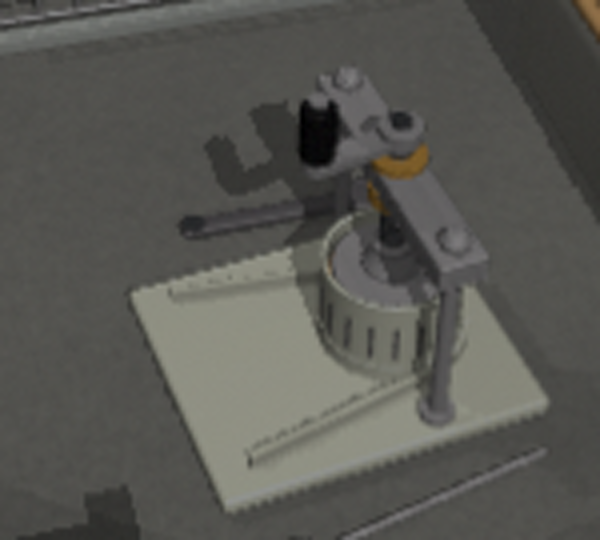

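The plate is inside the home mould, and the grip top at (324,215) is where it was released, so the crank stayed put and the robot is clear.

```bash
python3 -c "
from bench import manip
print(manip.hand_in())"
```

```text
the job is handed in; nothing more can be done
None
```

The job is handed in at about 35 s: the mould sits home under the plate, and the crank was wound clockwise 7.9 rad in one go to roughly 3–4 N above free winding (my estimate from the force readings), then released with the arm clear of everything.

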